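Seat the glazing bead of a showcase lid in one stroke

ROBOT

A 6-joint arm with a two-finger parallel gripper is mounted at the origin on the work surface. World frame = base frame: x ahead of the robot, y to its left, z up, the work surface at z = 0. Lengths are in m, angles in rad, forces in N, time in s.
With the tool pointing down it reaches from about 0.35 to 0.975 m from the base axis. Payload 4.9 kg.
Tool frame: the origin (TCP) lies at the very end of the fingers, on their centre line; the grasp point (between the pads) lies manip.grip_point_offset behind it (manip.grip_point_offset is the distance from the TCP to the grasp point, in m); z points along the fingers, y is the line along which they close (so a half turn about z gives the same grasp; the last joint's range is limited). The gripper opens to 85 mm and grips with 20 to 120 N. Pads are 22 mm wide; open, the fingers measure 114 mm over their backs; the gripper's body (76 mm by 85 mm) begins 54 mm behind the grasp point. The pads swing forward as they close: fully open they stand 13 mm farther back than shut.
Start: joints at [-0.119, 0.053, 1.613, -0, 1.476, -0.119], TCP at [0.625, 0, 0.231] pointing down, gripper open.
Joint ranges: [-3.01, 3.01], [-1.01, 2.22], [0.06, 2.58], [-1.02, 4.17], [0.09, 2.62], [-3.14, 3.14]. Speed limits (rad/s): [2.57, 2.57, 3.14, 3.14, 3.14, 3.14].

INTERFACE

Orientations are given as a unit quaternion [w, x, y, z].
In Python, from plant import manip gives the robot as it stands.
- The arm moves only by the shell command python3 -m crank 'ROWS' [OPENING]. ROWS is JSON, a list of rows, each an object of numbers: "x", "y", "z": the shift along the tool's x, y, z in cm; "turn": the turn about the tool's z in rad. In form: [{"x": .., "y": .., "z": .., "turn": ..}, ...]. A call has 1 to 5 rows; each row shifts and turns the commanded pose from where the row before left it, along the tool's axes as they then stand; what a row does not reach is not made up. A row lasts 1/10 s, in which the tool goes at most 50 mm and 8.59 degrees, less where a joint would pass 70% of its speed; a pose out of reach is approached as far as the arm can. A call with a gripper value outside its range is refused whole. OPENING is the opening in per cent of the stroke, from 0 (shut) to 100 (fully open), set as the call begins (- or left out, the last holds). The fingers move at their own pace and stop on an object; the grip force is fixed at half the most. Time passes only in rows, so rows that do not move let the fingers close. It gives the time, the measured TCP pose, the force, the opening and the grip force at its end, in the units of the state.
- manip.state(): the state, without advancing time (a new reading comes with each control period).
- manip.grab_frame(name): name is "scene" or "side" or "wrist"; returns (picture, depth): 400x640x3 uint8, red, green, blue; 400x640 float32, m along the optical axis (not along the pixel's ray), 0 where there is no reading.
- manip.camera_model(name): a dict with "mtx" (3x3 intrinsics, pixels), "world_to_cam" (4x4, takes a point from world to camera coordinates). Camera axes: x right, y down, z forward; pixel columns grow to the right and rows downward; lengths in m; the calibration is good to about 2 mm. A picture is of the moment at which its call begins: read the wrist's pose just before it. camera_model takes no time and is no camera call; for the wrist camera it gives the pose at the moment of the call.
- manip.job_done(): hands the job in; it is judged then, once.
The state is a dict: "time": time; "joint_pos": joint angles; "joint_vel": joint speeds; "joint_efforts": joint torques, N m; "tool_pos": TCP position; "tool_rot": TCP orientation; "contact_force": force on the tool from outside, world axes, zero at the start; "ft_torque": the same for the moment, N m; "gripper_width": opening from 0.0 (shut) to 1.0 (fully open); "grasp_force": force on a finger pad.
Only numpy, scipy, OpenCV 4.12 (cv2) and the standard library are available. Lean on these libraries where they do the work, as an engineer would, in place of code of your own. Each camera call takes 0.05 s, during which the arm holds its last target. There are 200 camera calls.

TASK

Six short lengths of black glazing bead stand proud of their groove along one side of the showcase lid. Take the wooden seating block by its handle, press it down on the flat land at the open end of that groove, and in one unbroken stroke, pressing steadily but never so hard that the sprung cradle bottoms out, sweep it along the groove until it comes up against the steel stop, so that all six lengths end flush. Then stand the block upright in the middle of the cork mat and let go; touch the lid with the block only, and do not disturb the jar, weight, pot or rod stand.

Things in the scene. Friction and masses are not known exactly. Their poses are not given: they have to be found in the camera images.
- block_mid (a point): Seating block, pale wood, loose, upright, 86 mm tall: sled shoe below, 26 mm wide (x), 62 mm long (y), 30 mm high, flat under its middle 32 mm, ends rounded up at 15 mm radius; on its middle a square handle 28 x 28 mm, from 30 to 86 mm above the underside. Point: on the axis, 43 mm above the underside. y along the shoe (the way it is swept; either end leads), z up. 150 to 290 g.
- land (a point): Point on the flat land where the stroke starts, level with the lid's rims, 64 mm above the work surface unloaded. y runs along the groove's centreline to the stop, x across it (away from the robot), z up. The land runs from 37 mm before to 39 mm beyond this point; the six bead lengths from 40 to 190 mm beyond it; then flat again up to the stop's face, 220 to 240 mm beyond it.
- lid_mid (a point): Showcase lid: aluminium frame 150 x 300 mm, 22 mm thick, glass pane 8 mm below its rims. Point: centre of its underside, 42 mm above the work surface unloaded; axes as for the land. Groove 14 mm wide, centreline at x = -60 mm (side near the robot), with a flat 13 mm rim either side, top at z = 22 mm. It is fixed on a sprung cradle (base 200 x 310 mm) that moves straight down only.
- lid (a joint): How far the sprung cradle, with lid, beads and stop, is pressed straight down, m. 0 unloaded, bottoms out at 0.018. It gives way above 1 N and then 1 mm for each 1.25 N (6 mm is 8.5 N). During the stroke keep it between about 3 and 15 mm.
- bead1 (a joint): Bead length 1 of six counted from the land, black plastic 12.5 x 24.5 mm: how far it has been pressed down, m. At 0 it stands 3.5 mm proud of the rims; at 0.0035 it is flush. Starts at 0 to 0.0007. Held by friction, about 3 N pushes it down; it stays where it is left.
- bead2 (a joint): Bead length 2 of six counted from the land, black plastic 12.5 x 24.5 mm: how far it has been pressed down, m. At 0 it stands 3.5 mm proud of the rims; at 0.0035 it is flush. Starts at 0 to 0.0007. Held by friction, about 3 N pushes it down; it stays where it is left.
- bead3 (a joint): Bead length 3 of six counted from the land, black plastic 12.5 x 24.5 mm: how far it has been pressed down, m. At 0 it stands 3.5 mm proud of the rims; at 0.0035 it is flush. Starts at 0 to 0.0007. Held by friction, about 3 N pushes it down; it stays where it is left.
- bead4 (a joint): Bead length 4 of six counted from the land, black plastic 12.5 x 24.5 mm: how far it has been pressed down, m. At 0 it stands 3.5 mm proud of the rims; at 0.0035 it is flush. Starts at 0 to 0.0007. Held by friction, about 3 N pushes it down; it stays where it is left.
- bead5 (a joint): Bead length 5 of six counted from the land, black plastic 12.5 x 24.5 mm: how far it has been pressed down, m. At 0 it stands 3.5 mm proud of the rims; at 0.0035 it is flush. Starts at 0 to 0.0007. Held by friction, about 3 N pushes it down; it stays where it is left.
- bead6 (a joint): Bead length 6 of six counted from the land, black plastic 12.5 x 24.5 mm: how far it has been pressed down, m. At 0 it stands 3.5 mm proud of the rims; at 0.0035 it is flush. Starts at 0 to 0.0007. Held by friction, about 3 N pushes it down; it stays where it is left.
- stop: Dark steel stop block on the lid, across the groove at the end of the stroke, 36 mm wide, 22 mm along the groove, 18 mm high above the rim (a 3 mm brass screw head on top). Origin: bottom middle of the face that meets the shoe, level with the rims; y along the groove, away from the land. Clamped tight.
- mat: Cork mat, fixed, 110 x 110 mm, 6 mm thick; origin at the centre of its underside, on the work surface. The block is put down here.
- weight: Bystander: loose steel disc weight 56 mm across, 34 mm high, with a square wooden grip on top, 74 mm tall in all, 0.6 kg. Origin at the centre of its underside.
- jar: Bystander: loose glass jar, 56 mm across, 75 mm tall, origin at the centre of its underside.
- pot: Bystander: loose terracotta-coloured ancient pot, 80 mm across, 72 mm tall, origin at the centre of its underside.
- stand: Fixed rod stand, not to be touched: dark base 90 x 50 mm (long along its x), 12 mm high, upright steel rod 12 mm thick to 240 mm above the work surface, a 22 mm boss near the top and a thin brass arm reaching 55 mm along +x from the rod at 200 mm height. Origin: centre of its underside.
There are look-alikes about, which are no part of the job. There is more than one size of the part that bears block_mid; the job needs the middle-sized.

How it is judged:
By the outcome, as a careful person would: the job done as asked, in the order asked, and still so for the second after the job is handed in, with the robot touching nothing.
It also fails if it takes over 64 s, if anything falls off the work surface, if the arm or the gripper's body presses on something with over 40 N, if the wrist force passes 120 N, or if a joint passes its speed limit or range.

## Working session

There is one attempt and no reset: what is moved stays moved. The work goes in short steps, Python scripts to look and compute and a shell command to move; the robot and the scene stay as the last step left them, time stands still between calls to the robot, and variables do not carry over. Pictures are saved under pics/ and viewed, at most 10 in all, crops included, and the job is handed in when it is done.

```bash
ls; mkdir -p pics
python3 - <<'E'
from plant import manip
import cv2,numpy as np
print(manip.state(), manip.grip_point_offset)
for n in("scene","side"):
    p,d=manip.grab_frame(n); cv2.imwrite(f"pics/{n}0.png",p[:,:,::-1]); np.save(f"pics/{n}0.npy",d)
    m=manip.camera_model(n); np.savez(f"pics/{n}_cam.npz",mtx=m["mtx"],w=m["world_to_cam"]); print(m)
E
```

```text
pics
{'time': 0.0, 'joint_pos': array([-1.18993540e-01,  5.33771516e-02,  1.61433088e+00,  2.13115148e-05,
        1.47601192e+00, -1.19004238e-01]), 'joint_vel': array([ 0.0003368 , -0.00074701, -0.00155958, -0.0012275 ,  0.00021971,
        0.00073312]), 'joint_efforts': array([ 2.70554956e-04, -3.93670499e+01, -3.70175600e+01, -1.62778279e-04,
        6.93513779e-03, -6.06393527e-06]), 'tool_pos': array([6.24358299e-01, 8.71462644e-05, 2.30028419e-01]), 'tool_rot': array([-8.42642431e-04,  7.07103320e-01,  7.07109442e-01, -6.49168652e-04]), 'contact_force': array([-0.11899463, -0.28609337,  1.02227839]), 'ft_torque': array([-0.05205139, -0.02869386,  0.00585405]), 'grasp_force': 0.0, 'gripper_width': 0.9990814451368542} 0.0187
{'mtx': array([[431.27812565,   0.        , 319.243588  ],
       [  0.        , 431.27812565, 207.73179843],
       [  0.        ,   0.        ,   1.        ]]), 'world_to_cam': array([[ 0.03298136,  0.99944309,  0.0050726 , -0.08933201],
       [ 0.80078177, -0.02338795, -0.59849942, -0.43152896],
       [-0.59804748,  0.02380138, -0.80110718,  1.59650156],
       [ 0.        ,  0.        ,  0.        ,  1.        ]])}
{'mtx': array([[487.65479009,   0.        , 323.86529606],
       [  0.        , 487.65479009, 199.05168613],
       [  0.        ,   0.        ,   1.        ]]), 'world_to_cam': array([[-0.92228992, -0.38617199, -0.01589024,  0.54783104],
       [-0.26546586,  0.66281844, -0.70014255,  0.1242468 ],
       [ 0.28090779, -0.6415161 , -0.71382624,  1.2495373 ],
       [ 0.        ,  0.        ,  0.        ,  1.        ]])}
```

View pics/scene0.png

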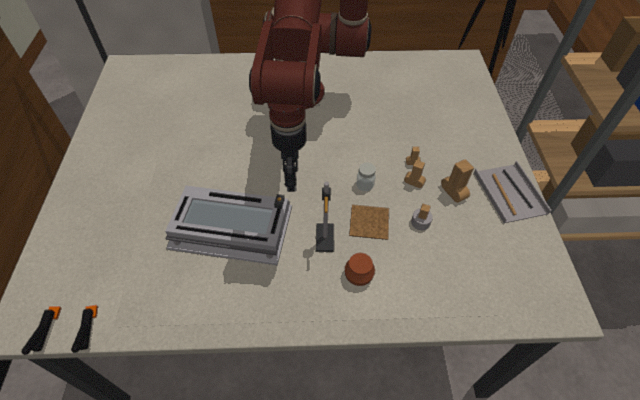

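View pics/side0.png

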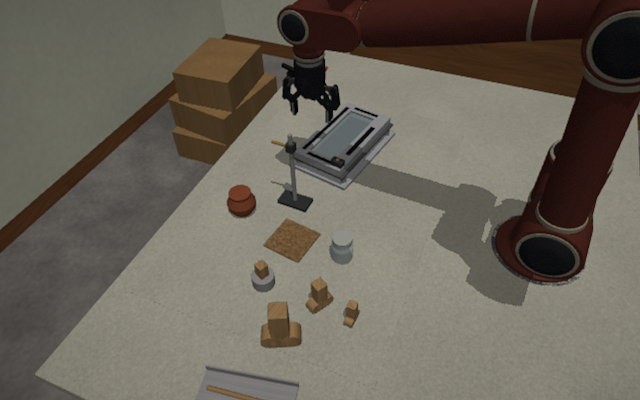

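The scene view shows blocks at (413,155) small, (416,174) middle and (458,182) large. The mat is at (370,222), the jar at (366,176), the weight at (422,217), the pot at (360,268) and the stand at (325,225). The lid spans about (170–290, 188–258), with its stop at (280,201) on the +y end.

```bash
cat > h.py <<'E'
import numpy as np,cv2
def cam(n):
    c=np.load(f"pics/{n}_cam.npz"); return c["mtx"],c["w"]
def deproj(M,W,u,v,d):
    p=np.linalg.inv(M)@np.array([u,v,1.])*d
    return (np.linalg.inv(W)@np.r_[p,1])[:3]
def cloud(M,W,D):
    v,u=np.mgrid[:D.shape[0],:D.shape[1]]
    P=np.stack([(u-M[0,2])/M[0,0]*D,(v-M[1,2])/M[1,1]*D,D],-1)
    return (P-W[:3,3])@W[:3,:3]
def plane(M,W,u,v,z):
    r=W[:3,:3].T@np.linalg.inv(M)@np.array([u,v,1.]); o=-W[:3,:3].T@W[:3,3]
    return o+r*(z-o[2])/r[2]
E
python3 - <<'E'
from h import *
M,W=cam("scene");D=np.load("pics/scene0.npy");C=cloud(M,W,D)
pts=dict(small=(413,150),mid=(418,165),large=(463,166),mat=(370,222),jar=(366,170),weight=(424,209),pot=(360,265),stop=(280,201),lidNW=(180,190),base=(325,243),rodtop=(326,188))
for k,(u,v) in pts.items(): print(k,C[v,u].round(3))
im=cv2.imread("pics/scene0.png"); S=np.load("pics/side0.npy")
a=cv2.resize(im[175:270,155:300],None,fx=5,fy=5,interpolation=cv2.INTER_CUBIC)
cv2.imwrite("pics/c1.png",a)
b=cv2.resize(im[130:250,340:500],None,fx=5,fy=5,interpolation=cv2.INTER_CUBIC)
cv2.imwrite("pics/c2.png",b)
# rim height points
m=(C[...,2]>.055)&(C[...,2]<.07); m[:, :160]=0; m[:,300:]=0
q=C[m][:,:2].astype(np.float32); print("rimrect",cv2.minAreaRect(q),len(q))
# mid block top
for nm,(u0,u1,v0,v1,z0,z1) in dict(midtop=(400,435,155,190,.078,.094),mat=(345,395,200,242,.003,.012),sm=(400,430,140,168,.05,.07)).items():
    s=C[v0:v1,u0:u1]; q=s[(s[...,2]>z0)&(s[...,2]<z1)]; print(nm,q.mean(0),cv2.minAreaRect(q[:,:2].astype(np.float32)),len(q))
E
```

```text
small [0.375 0.366 0.063]
mid [0.462 0.362 0.09 ]
large [0.5   0.475 0.125]
mat [0.602 0.215 0.008]
jar [0.463 0.211 0.075]
weight [0.609 0.356 0.074]
pot [0.777 0.165 0.073]
stop [ 0.577 -0.038  0.083]
lidNW [ 0.464 -0.348  0.004]
base [0.671 0.083 0.012]
rodtop [0.654 0.083 0.229]
rimrect ((0.6033065915107727, -0.1807524412870407), (0.3026983141899109, 0.16551139950752258), 78.62921905517578) 4985
midtop [0.45539669 0.36513006 0.08576328] ((0.4538915157318115, 0.3658949136734009), (0.028221743181347847, 0.031170310452580452), 60.280452728271484) 87
mat [0.59717277 0.21443484 0.00661774] ((0.5908482670783997, 0.21712128818035126), (0.14583498239517212, 0.14984755218029022), 86.13115692138672) 1356
sm [0.3740976  0.37385894 0.06226644] ((0.3724581301212311, 0.37456995248794556), (0.02031853049993515, 0.02599632367491722), 85.98355865478516) 60
```

View pics/c1.png

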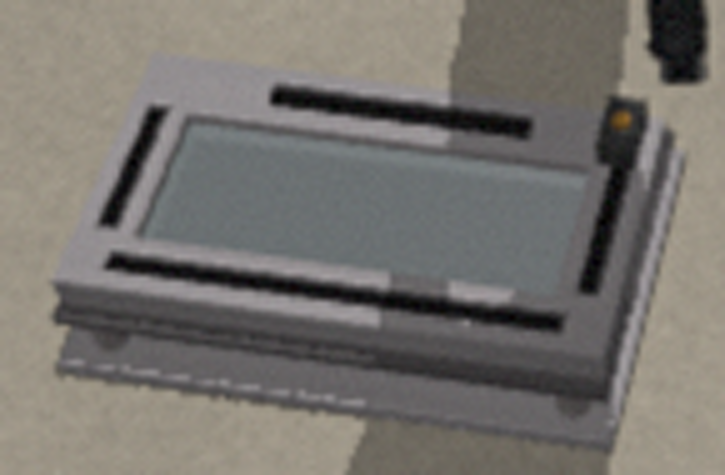

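View pics/c2.png

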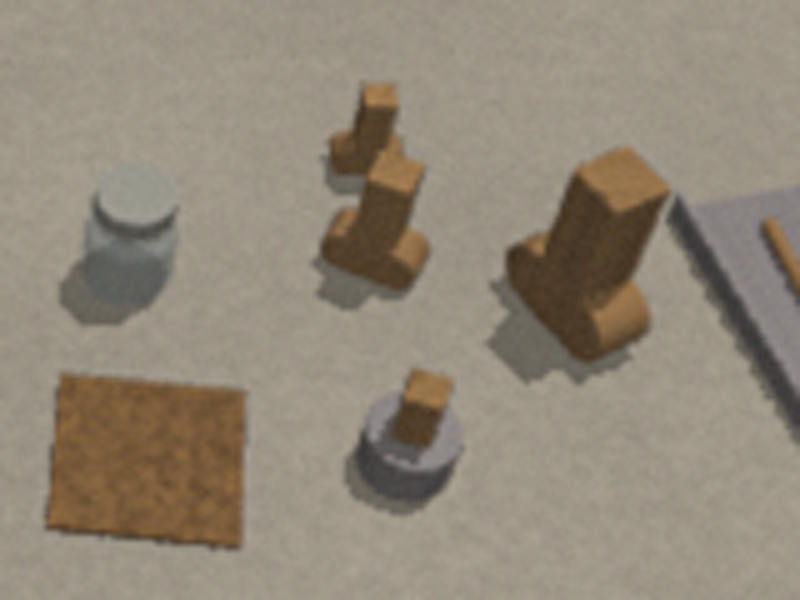

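The near-side beads run from crop (272,96) to (530,127), with the stop at crop (622,130). The middle block's handle top is near crop (398,172) and its shoe runs lower-right. The mat corners are at crop (60,373), (245,390), (240,547) and (48,527).

```bash
python3 - <<'E'
from h import *
M,W=cam("scene")
P=lambda u,v,z,o:plane(M,W,o[0]+u/5,o[1]+v/5,z)[:2]
o=(154.6,174.6)
a=P(272,96,.0665,o);b=P(530,127,.0665,o);d=b-a
print("beads",a,b,np.linalg.norm(d),np.degrees(np.arctan2(d[1],d[0])))
for u,v in((155,58),(670,125),(608,372),(55,283)):print("lid corner",P(u,v,.064,o))
o=(339.6,129.6)
q=[P(u,v,.006,o) for u,v in((60,373),(245,390),(240,547),(48,527))];print("mat",np.mean(q,0),q)
e=P(395,290,0,o)-P(325,257,0,o);print("shoe dir",np.degrees(np.arctan2(e[1],e[0])),np.linalg.norm(e))
h=[P(u,v,.086,o) for u,v in((384,150),(424,168),(408,194),(368,180))];print("handle",np.mean(h,0),h)
E
python3 -m crank '[{"z":-5},{"z":-4,"y":-3},{"y":-5},{"x":5,"y":-4},{"x":5}]' 100
python3 -m crank '[{"x":5},{"x":5},{"x":5},{"x":5},{"x":0}]'
python3 - <<'E'
from plant import manip
print(manip.state()["tool_pos"])
E
```

```text
beads [ 0.53238812 -0.24032884] [ 0.55883584 -0.09358342] 0.14910969591455392 79.78333972582514
lid corner [ 0.50040203 -0.31147035]
lid corner [ 0.55774494 -0.01546322]
lid corner [ 0.71854134 -0.0459406 ]
lid corner [ 0.65461005 -0.34090469]
mat [0.59734708 0.21335157] [array([0.53521458, 0.16744368]), array([0.55092595, 0.2753228 ]), array([0.65985297, 0.25838998]), array([0.64339482, 0.15224983])]
shoe dir 54.66495767516056 0.04776117713865579
handle [0.45438194 0.36601899] [array([0.43597323, 0.36205535]), array([0.45097769, 0.38316656]), array([0.47107999, 0.37018012]), array([0.45949685, 0.34867392])]
[6.24430491e-01 4.87845307e-05 2.30170492e-01]schema error: expected keys x, y, z, turn
schema error: expected keys x, y, z, turn
```

```bash
python3 -m crank '[{"x":0,"y":0,"z":-5,"turn":0},{"x":0,"y":-3,"z":-4,"turn":0},{"x":0,"y":-5,"z":0,"turn":0},{"x":4,"y":-3,"z":0,"turn":0},{"x":5,"y":0,"z":0,"turn":0}]' 100
python3 -m crank '[{"x":5,"y":0,"z":0,"turn":0},{"x":5,"y":0,"z":0,"turn":0},{"x":5,"y":0,"z":0,"turn":0},{"x":5,"y":0,"z":0,"turn":0},{"x":0,"y":0,"z":0,"turn":0}]'
python3 - <<'E'
from plant import manip
from h import *
import time
s=manip.state();print(s["tool_pos"],s["tool_rot"])
m=manip.camera_model("wrist");p,d=manip.grab_frame("wrist");np.save("pics/w1.npy",d)
np.savez("pics/w1_cam.npz",mtx=m["mtx"],w=m["world_to_cam"]);cv2.imwrite("pics/w1.png",p[:,:,::-1])
E
```

```text
time: 0.6
tool_pos: [0.5123, 0.0894, 0.3214]
tool_rot: [0.0, 0.709, 0.706, -0.0]
contact_force: [1.1, -0.1, 0.1]
gripper_width: 1.003
grasp_force: 0.0
time: 1.1
tool_pos: [0.5135, 0.2948, 0.32]
tool_rot: [-0.001, 0.705, 0.709, -0.0]
contact_force: [-0.2, -0.8, 0.0]
gripper_width: 1.005
grasp_force: 0.0
[0.51354975 0.29483396 0.32001698] [-1.14434743e-03  7.04759393e-01  7.09445344e-01 -4.38476744e-04]
```

View pics/w1.png

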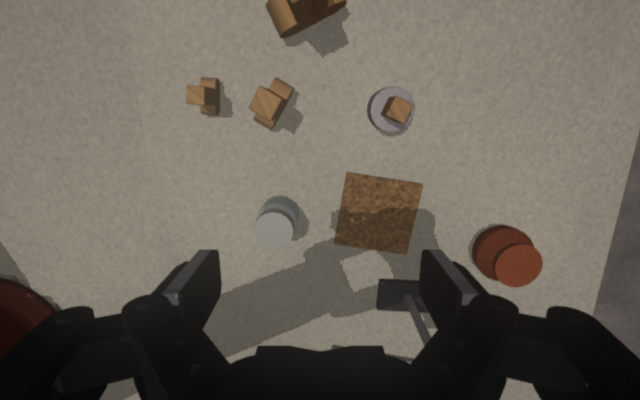

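The wrist view shows the middle block's handle top near (267,104), with the shoe running from (285,88) to (265,122). The mat corners are at (346,172), (422,183), (407,254) and (334,242).

Run:
```python
from h import *
M,W=cam("w1");D=np.load("pics/w1.npy");C=cloud(M,W,D)
s=C[70:140,235:310].reshape(-1,3)
for z0,z1 in((.08,.092),(.015,.034)):
    q=s[(s[:,2]>z0)&(s[:,2]<z1)]; print(q.mean(0),cv2.minAreaRect(q[:,:2].astype(np.float32)),len(q))
q=np.array([plane(M,W,u,v,.006) for u,v in((346,172),(422,183),(407,254),(334,242))]);print("mat",q.mean(0),q.round(3))
print("table z",np.median(C[20:60,100:180,2]))
```

```text
[0.4511553  0.3652478  0.08686181] ((0.4506845474243164, 0.36511313915252686), (0.02801278606057167, 0.0280916690826416), 59.75514602661133) 691
[0.45441329 0.3690038  0.02756298] ((0.4510818421840668, 0.3649388551712036), (0.061654966324567795, 0.02688968926668167), 59.96973419189453) 509
mat [0.59471995 0.21413033 0.006     ] [[0.548 0.275 0.006]
 [0.655 0.26  0.006]
 [0.642 0.152 0.006]
 [0.533 0.17  0.006]]
table z 0.001425375977003342
```

```bash
python3 -m crank '[{"x":3.5,"y":-3.1,"z":0,"turn":0},{"x":3.5,"y":-3.1,"z":0,"turn":0},{"x":0,"y":0,"z":3,"turn":-0.147},{"x":0,"y":0,"z":3,"turn":-0.15},{"x":0,"y":0,"z":3,"turn":-0.15}]' 100
python3 -m crank '[{"x":0,"y":0,"z":3,"turn":-0.15},{"x":0,"y":0,"z":2,"turn":-0.15},{"x":0,"y":0,"z":0,"turn":-0.15},{"x":0,"y":0,"z":0,"turn":-0.15},{"x":0,"y":0,"z":0,"turn":0}]'
cat >> h.py <<'E'
from scipy.spatial.transform import Rotation as R
def goto(t,yaw_y):
    "rows needed (cm, tool axes) to world point t with tool y at yaw_y deg"
    from plant import manip
    s=manip.state();q=s["tool_rot"];r=R.from_quat([q[1],q[2],q[3],q[0]])
    y=r.as_matrix()[:,1];a=np.degrees(np.arctan2(y[1],y[0]))
    print("t",round(s["time"],2),"pos",s["tool_pos"].round(4),"yaw",a.round(2),"shift cm",(r.inv().apply(np.array(t)-s["tool_pos"])*100).round(2),"turn",np.radians(a-yaw_y).round(4),"tilt",r.as_matrix()[:,2].round(4),"F",s["contact_force"].round(1),"w",round(float(s["gripper_width"]),3),"j6",s["joint_pos"][5].round(2))
E
python3 -c "from h import *;goto((.4508,.3651,.043),59.9)"
```

```text
time: 1.65
tool_pos: [0.453, 0.3591, 0.2304]
tool_rot: [0.0, 0.53, 0.848, 0.0]
contact_force: [-0.6, -0.6, -0.3]
gripper_width: 1.006
grasp_force: 0.0
time: 2.15
tool_pos: [0.4532, 0.3587, 0.1808]
tool_rot: [-0.0, 0.26, 0.966, -0.0]
contact_force: [0.4, 0.6, -0.3]
gripper_width: 0.999
grasp_force: 0.0
t 2.15 pos [0.4532 0.3587 0.1808] yaw 59.88 shift cm [ 0.53  0.45 13.78] turn -0.0004 tilt [-6.e-04 -8.e-04 -1.e+00] F [ 0.4  0.6 -0.3] w 0.999 j6 -0.5
```

```bash
python3 -m crank '[{"x":0.53,"y":0.45,"z":0,"turn":0},{"x":0,"y":0,"z":3.5,"turn":0},{"x":0,"y":0,"z":3.5,"turn":0},{"x":0,"y":0,"z":3.5,"turn":0},{"x":0,"y":0,"z":2,"turn":0}]'
python3 -c "from h import *;goto((.4508,.3651,.043),59.9)"
```

```text
time: 2.65
tool_pos: [0.4491, 0.3656, 0.0532]
tool_rot: [-0.001, 0.26, 0.966, -0.001]
contact_force: [0.1, -0.4, 0.6]
gripper_width: 1.003
grasp_force: 0.0
t 2.65 pos [0.4491 0.3656 0.0532] yaw 59.82 shift cm [-0.18  0.05  1.02] turn -0.0015 tilt [-0.0034 -0.0021 -1.    ] F [ 0.1 -0.4  0.6] w 1.003 j6 -0.49
```

```bash
python3 -m crank '[{"x":-0.15,"y":0.05,"z":0.75,"turn":0},{"x":0,"y":0,"z":0,"turn":0}]' 100
python3 -m crank '[{"x":0,"y":0,"z":0,"turn":0},{"x":0,"y":0,"z":0,"turn":0},{"x":0,"y":0,"z":0,"turn":0},{"x":0,"y":0,"z":0,"turn":0},{"x":0,"y":0,"z":0,"turn":0}]' 0
python3 -m crank '[{"x":0,"y":0,"z":0,"turn":0},{"x":0,"y":0,"z":0,"turn":0},{"x":0,"y":0,"z":0,"turn":0}]'
python3 -c "from h import *;goto((.4508,.3651,.043),59.9)"
```

```text
time: 2.85
tool_pos: [0.4519, 0.3659, 0.048]
tool_rot: [-0.001, 0.26, 0.966, -0.001]
contact_force: [0.3, -0.8, -0.3]
gripper_width: 0.999
grasp_force: 0.0
time: 3.35
tool_pos: [0.4527, 0.3666, 0.0499]
tool_rot: [0.001, 0.259, 0.966, 0.001]
contact_force: [-1.2, 0.3, 3.2]
gripper_width: 0.316
grasp_force: 59.3
time: 3.65
tool_pos: [0.4528, 0.3666, 0.0499]
tool_rot: [0.0, 0.259, 0.966, 0.0]
contact_force: [-1.4, -0.5, 4.5]
gripper_width: 0.323
grasp_force: 59.5
t 3.65 pos [0.4528 0.3666 0.0499] yaw 59.99 shift cm [ 0.09 -0.23  0.69] turn 0.0015 tilt [ 1.1e-03  7.0e-04 -1.0e+00] F [-1.4 -0.5  4.5] w 0.323 j6 -0.49
```

```bash
python3 -m crank '[{"x":0,"y":0,"z":-1,"turn":0},{"x":0,"y":0,"z":-3,"turn":0},{"x":0,"y":0,"z":-4,"turn":0.05},{"x":0,"y":0,"z":-4,"turn":0.14},{"x":0,"y":0,"z":-4,"turn":0.14}]'
python3 -m crank '[{"x":0,"y":0,"z":-4,"turn":0.14},{"x":0,"y":0,"z":-4,"turn":0.14},{"x":0,"y":0,"z":-3,"turn":0.14},{"x":0,"y":0,"z":0,"turn":0.14},{"x":0,"y":0,"z":0,"turn":0.14}]'
python3 -c "from h import *;goto((.42,-.18,.32),-100.4)"
```

```text
time: 4.15
tool_pos: [0.4515, 0.3658, 0.2097]
tool_rot: [-0.0, 0.417, 0.909, -0.001]
contact_force: [-0.4, 0.2, -1.7]
gripper_width: 0.317
grasp_force: 59.4
time: 4.65
tool_pos: [0.4523, 0.3663, 0.3204]
tool_rot: [0.0, 0.703, 0.711, 0.001]
contact_force: [0.3, 0.2, -2.6]
gripper_width: 0.321
grasp_force: 59.5
t 4.65 pos [0.4523 0.3663 0.3204] yaw 0.64 shift cm [-5.459e+01 -3.840e+00 -3.000e-02] turn 1.7635 tilt [ 0.0019  0.0011 -1.    ] F [ 0.3  0.2 -2.6] w 0.321 j6 0.54
```

```bash
python3 -m crank '[{"x":-3,"y":0,"z":0,"turn":0},{"x":-4.5,"y":-0.5,"z":0,"turn":0},{"x":-4.5,"y":-0.5,"z":0,"turn":0},{"x":-4.5,"y":-0.5,"z":0,"turn":0},{"x":-4.5,"y":-0.5,"z":0,"turn":0}]'
python3 -m crank '[{"x":-4.5,"y":-0.5,"z":0,"turn":0},{"x":-4.5,"y":-0.5,"z":0,"turn":0},{"x":-4.5,"y":-0.5,"z":0,"turn":0},{"x":-4.5,"y":0,"z":0,"turn":0},{"x":-4.5,"y":0,"z":0,"turn":0}]'
python3 -m crank '[{"x":-4,"y":0,"z":0,"turn":0},{"x":-4,"y":0,"z":0,"turn":0},{"x":-3,"y":0,"z":0,"turn":0},{"x":0,"y":0,"z":0,"turn":0.14},{"x":0,"y":0,"z":0,"turn":0.14}]'
python3 -m crank '[{"x":0,"y":0,"z":0,"turn":0.148},{"x":0,"y":0,"z":0,"turn":0.148},{"x":0,"y":0,"z":0,"turn":0.148},{"x":0,"y":0,"z":0,"turn":0.148},{"x":0,"y":0,"z":0,"turn":0.148}]'
python3 -m crank '[{"x":0,"y":0,"z":0,"turn":0.148},{"x":0,"y":0,"z":0,"turn":0.148},{"x":0,"y":0,"z":0,"turn":0.148},{"x":0,"y":0,"z":0,"turn":0.148},{"x":0,"y":0,"z":0,"turn":0.148}]'
python3 - <<'E'
from plant import manip
from h import *
goto((.42,-.18,.32),-100.4)
m=manip.camera_model("wrist");p,d=manip.grab_frame("wrist");np.save("pics/w2.npy",d)
np.savez("pics/w2_cam.npz",mtx=m["mtx"],w=m["world_to_cam"]);cv2.imwrite("pics/w2.png",p[:,:,::-1])
E
```

```text
time: 5.15
tool_pos: [0.4348, 0.1544, 0.3182]
tool_rot: [-0.0, 0.701, 0.713, -0.0]
contact_force: [0.8, -0.6, -1.1]
gripper_width: 0.317
grasp_force: 59.4
time: 5.65
tool_pos: [0.4237, -0.0708, 0.3185]
tool_rot: [0.0, 0.701, 0.713, 0.0]
contact_force: [1.8, -0.5, -2.3]
gripper_width: 0.322
grasp_force: 59.5
time: 6.15
tool_pos: [0.4258, -0.1801, 0.318]
tool_rot: [-0.001, 0.796, 0.605, -0.0]
contact_force: [0.2, 0.3, -2.1]
gripper_width: 0.321
grasp_force: 59.5
time: 6.65
tool_pos: [0.426, -0.179, 0.3182]
tool_rot: [-0.0, 0.961, 0.277, -0.0]
contact_force: [-1.2, -0.3, -2.0]
gripper_width: 0.321
grasp_force: 59.5
time: 7.15
tool_pos: [0.426, -0.179, 0.3181]
tool_rot: [-0.0, 0.996, -0.089, -0.001]
contact_force: [-1.0, 0.4, -1.6]
gripper_width: 0.317
grasp_force: 59.5
t 7.15 pos [ 0.426  -0.179   0.3181] yaw -100.22 shift cm [-0.57  0.21 -0.19] turn 0.0032 tilt [-1.2e-03  7.0e-04 -1.0e+00] F [-1.   0.4 -1.6] w 0.317 j6 1.19
```

View pics/w2.png

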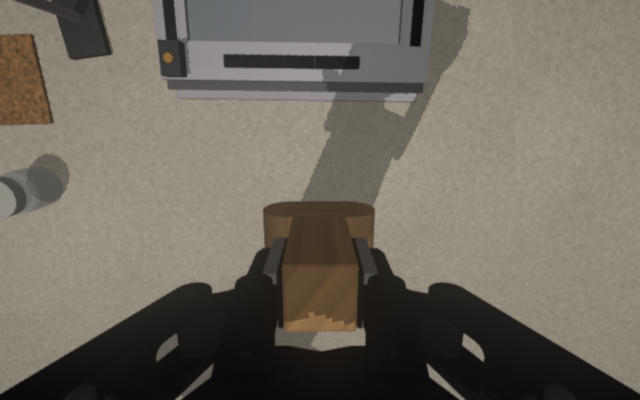

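The wrist view shows the block held square, with its shoe at (264–374, 205). The bead row runs from (224,61) to (360,63), and the stop's face is at column 186 with its screw at (168,58).

Run:
```python
from h import *
M,W=cam("w2");im=cv2.imread("pics/w2.png");g=im.max(2)
D=np.load("pics/w2.npy");C=cloud(M,W,D)
m=np.zeros_like(g);m[50:74,205:375]=(g[50:74,205:375]<50)
q=np.array([plane(M,W,u,v,.0672)[:2] for v,u in np.argwhere(m>0)],np.float32)
print(len(q),cv2.minAreaRect(q))
c,_,_,_=[0]*4
mean=q.mean(0);d=np.linalg.svd(q-mean,full_matrices=False)[2][0];d*=np.sign(d[1])
t=(q-mean)@d;print("yaw",np.degrees(np.arctan2(d[1],d[0])),"len",np.ptp(t))
land=mean+d*((t.min()+t.max())/2-115e-3);print("mid",mean,"land",land)
for u,v in((187,42),(187,76)):
  p=plane(M,W,u,v,.064)[:2];print("stop face along",(p-land)@d,"across",(p-land)@np.array([d[1],-d[0]]))
for u,v in((290,48),(290,76),(400,60),(210,62)): print(C[v,u].round(4))
e=[];
for v,u0,u1 in((206,264,374),):
  print([plane(M,W,u,v,.0499*0+.268+.03)[:2].round(4) for u in(u0,u1)])
from plant import manip
goto((land[0],land[1],.16),np.degrees(np.arctan2(d[1],d[0]))-180)
```

```text
1490 ((0.5425138473510742, -0.16792573034763336), (0.1472119241952896, 0.011883174069225788), 78.83951568603516)
yaw 78.9657 len 0.14721252
mid [ 0.5424803  -0.16846588] land [ 0.52057433 -0.28080332]
stop face along 0.22969394095636314 across 0.01865683048432882
stop face along 0.23289343054237122 across -0.01651998900816477
[ 0.5569 -0.1689  0.0641]
[ 0.5284 -0.1631  0.0649]
[ 0.5231 -0.2863  0.0655]
[ 0.5583 -0.0789  0.0658]
[array([ 0.4468, -0.1533]), array([ 0.4368, -0.2089])]
t 7.2 pos [ 0.426  -0.179   0.3182] yaw -100.43 shift cm [11.16  8.31 15.8 ] turn 0.0105 tilt [-1.1e-03  7.0e-04 -1.0e+00] F [-0.2 -0.2 -1.8] w 0.32 j6 1.19
```

```bash
python3 -m crank '[{"x":2,"y":2,"z":2,"turn":0.011},{"x":3,"y":2.1,"z":4,"turn":0},{"x":3,"y":2.1,"z":4,"turn":0},{"x":3.2,"y":2.1,"z":3,"turn":0},{"x":0,"y":0,"z":2,"turn":0}]'
python3 -m crank '[{"x":0,"y":0,"z":0,"turn":0},{"x":0,"y":0,"z":0,"turn":0}]'
python3 -c "from h import *;goto((.5206,-.2808,.120),-101)"
```

```text
time: 7.7
tool_pos: [0.518, -0.2785, 0.17]
tool_rot: [-0.001, 0.996, -0.091, -0.003]
contact_force: [-0.8, 1.4, -1.8]
gripper_width: 0.319
grasp_force: 59.6
time: 7.9
tool_pos: [0.5174, -0.2767, 0.175]
tool_rot: [-0.0, 0.996, -0.091, -0.0]
contact_force: [0.6, 0.2, -1.3]
gripper_width: 0.318
grasp_force: 59.5
t 7.9 pos [ 0.5174 -0.2767  0.175 ] yaw -100.42 shift cm [0.4  0.35 5.5 ] turn 0.0101 tilt [-9.e-04  7.e-04 -1.e+00] F [ 0.6  0.2 -1.3] w 0.318 j6 1.13
```

```bash
python3 -m crank '[{"x":0.4,"y":0.35,"z":1.5,"turn":0.01},{"x":0,"y":0,"z":2,"turn":0},{"x":0,"y":0,"z":2,"turn":0},{"x":0,"y":0,"z":0,"turn":0},{"x":0,"y":0,"z":0,"turn":0}]'
python3 -c "from h import *;goto((.5206,-.2808,.110),-101)"
```

```text
time: 8.4
tool_pos: [0.5213, -0.2813, 0.121]
tool_rot: [0.0, 0.995, -0.096, 0.001]
contact_force: [0.6, -0.2, -1.8]
gripper_width: 0.323
grasp_force: 59.6
t 8.4 pos [ 0.5213 -0.2813  0.121 ] yaw -101.05 shift cm [-0.08 -0.04  1.1 ] turn -0.0009 tilt [ 1.1e-03 -8.0e-04 -1.0e+00] F [ 0.6 -0.2 -1.8] w 0.323 j6 1.14
```

```bash
python3 -m crank '[{"x":0,"y":0,"z":0.3,"turn":0},{"x":0,"y":0,"z":0.3,"turn":0},{"x":0,"y":0,"z":0.2,"turn":0},{"x":0,"y":0,"z":0.2,"turn":0},{"x":0,"y":0,"z":0,"turn":0}]'
python3 -m crank '[{"x":0,"y":0,"z":0.2,"turn":0},{"x":0,"y":0,"z":0,"turn":0}]'
python3 -c "from h import *;goto((.5206,-.2808,.110),-101)"
```

```text
time: 8.9
tool_pos: [0.5216, -0.2816, 0.111]
tool_rot: [0.0, 0.995, -0.096, 0.001]
contact_force: [0.5, 0.5, 2.5]
gripper_width: 0.322
grasp_force: 60.3
time: 9.1
tool_pos: [0.5217, -0.2816, 0.109]
tool_rot: [0.0, 0.995, -0.096, 0.001]
contact_force: [-0.7, 0.7, 4.6]
gripper_width: 0.314
grasp_force: 60.6
t 9.1 pos [ 0.5217 -0.2816  0.109 ] yaw -101.07 shift cm [-0.12 -0.06 -0.1 ] turn -0.0012 tilt [ 0.0015 -0.001  -1.    ] F [-0.7  0.7  4.6] w 0.314 j6 1.14
```

```bash
python3 -m crank '[{"x":0,"y":0,"z":0.2,"turn":0},{"x":0,"y":0,"z":0.2,"turn":0},{"x":-0.05,"y":-0.3,"z":0,"turn":0},{"x":-0.05,"y":-0.6,"z":0,"turn":0},{"x":0,"y":-0.8,"z":0,"turn":0}]'
python3 -c "from h import *;goto((.5206+.2*.1908,-.2808+.2*.9816,.1045),-101)"
```

```text
time: 9.6
tool_pos: [0.5245, -0.2677, 0.1069]
tool_rot: [0.004, 0.995, -0.097, 0.002]
contact_force: [-0.7, -6.3, 7.8]
gripper_width: 0.32
grasp_force: 60.9
t 9.6 pos [ 0.5245 -0.2677  0.1069] yaw -101.08 shift cm [ -0.16 -18.64   0.1 ] turn -0.0014 tilt [ 0.0032 -0.0079 -1.    ] F [-0.7 -6.3  7.8] w 0.32 j6 1.17
```

```bash
python3 -m crank '[{"x":-0.05,"y":-0.9,"z":0.1,"turn":0},{"x":0,"y":-0.9,"z":0,"turn":0},{"x":0,"y":-0.9,"z":0,"turn":0}]'
python3 -c "from h import *;goto((.5206+.2*.1908,-.2808+.2*.9816,.1045),-101)"
```

```text
time: 9.9
tool_pos: [0.5295, -0.2412, 0.1061]
tool_rot: [0.004, 0.995, -0.096, 0.002]
contact_force: [-3.4, -12.3, 8.9]
gripper_width: 0.324
grasp_force: 61.2
t 9.9 pos [ 0.5295 -0.2412  0.1061] yaw -101.06 shift cm [ -0.13 -15.94   0.04] turn -0.001 tilt [ 0.0037 -0.0087 -1.    ] F [ -3.4 -12.3   8.9] w 0.324 j6 1.21
```

```bash
python3 -m crank '[{"x":-0.03,"y":-0.9,"z":0.1,"turn":0},{"x":-0.03,"y":-0.9,"z":0.1,"turn":0},{"x":0,"y":-0.9,"z":0,"turn":0},{"x":0,"y":-0.9,"z":0,"turn":0}]'
python3 -c "from h import *;goto((.5206+.2*.1908,-.2808+.2*.9816,.1045),-101)"
```

```text
time: 10.3
tool_pos: [0.5364, -0.2064, 0.1049]
tool_rot: [0.005, 0.995, -0.096, 0.003]
contact_force: [-1.8, -9.2, 10.4]
gripper_width: 0.321
grasp_force: 61.2
t 10.3 pos [ 0.5364 -0.2064  0.1049] yaw -101.06 shift cm [ -0.14 -12.4   -0.07] turn -0.001 tilt [ 0.0051 -0.0102 -0.9999] F [-1.8 -9.2 10.4] w 0.321 j6 1.27
```

```bash
python3 -m crank '[{"x":-0.03,"y":-0.9,"z":0,"turn":0},{"x":-0.03,"y":-0.9,"z":0,"turn":0},{"x":0,"y":-0.9,"z":0,"turn":0},{"x":0,"y":-0.9,"z":0,"turn":0}]'
python3 -c "from h import *;goto((.5206+.2*.1908,-.2808+.2*.9816,.1045),-101)"
```

```text
time: 10.7
tool_pos: [0.5428, -0.1704, 0.1047]
tool_rot: [0.004, 0.995, -0.096, 0.003]
contact_force: [-1.9, -7.3, 11.1]
gripper_width: 0.322
grasp_force: 61.4
t 10.7 pos [ 0.5428 -0.1704  0.1047] yaw -101.06 shift cm [-0.08 -8.74 -0.04] turn -0.0011 tilt [ 0.0052 -0.0088 -0.9999] F [-1.9 -7.3 11.1] w 0.322 j6 1.33
```

```bash
python3 -m crank '[{"x":-0.03,"y":-0.9,"z":0,"turn":0},{"x":-0.03,"y":-0.9,"z":0,"turn":0},{"x":0,"y":-0.9,"z":0,"turn":0},{"x":0,"y":-0.9,"z":0,"turn":0},{"x":0,"y":-0.9,"z":0,"turn":0}]'
python3 -c "from h import *;goto((.5206+.2*.1908,-.2808+.2*.9816,.1045),-101)"
```

```text
time: 11.2
tool_pos: [0.5509, -0.126, 0.1046]
tool_rot: [0.004, 0.995, -0.096, 0.003]
contact_force: [-1.4, -7.1, 11.4]
gripper_width: 0.321
grasp_force: 61.4
t 11.2 pos [ 0.5509 -0.126   0.1046] yaw -101.06 shift cm [-0.02 -4.22 -0.02] turn -0.001 tilt [ 0.0052 -0.0083 -1.    ] F [-1.4 -7.1 11.4] w 0.321 j6 1.41
```

```bash
python3 -m crank '[{"x":-0.02,"y":-0.9,"z":0,"turn":0},{"x":0,"y":-0.9,"z":0,"turn":0},{"x":0,"y":-0.8,"z":0,"turn":0},{"x":0,"y":-0.5,"z":0,"turn":0}]'
python3 -c "from h import *;goto((.5206+.2*.1908,-.2808+.2*.9816,.1045),-101)"
```

```text
time: 11.6
tool_pos: [0.5566, -0.0951, 0.1045]
tool_rot: [0.004, 0.995, -0.096, 0.003]
contact_force: [-1.1, -7.3, 10.8]
gripper_width: 0.317
grasp_force: 61.4
t 11.6 pos [ 0.5566 -0.0951  0.1045] yaw -101.02 shift cm [ 0.   -1.08 -0.01] turn -0.0004 tilt [ 0.005 -0.008 -1.   ] F [-1.1 -7.3 10.8] w 0.317 j6 1.47
```

```bash
python3 -m crank '[{"x":0,"y":-0.4,"z":0,"turn":0},{"x":0,"y":-0.3,"z":0,"turn":0},{"x":0,"y":-0.25,"z":0,"turn":0}]'
python3 -c "from h import *;goto((.5206+.2*.1908,-.2808+.2*.9816,.1045),-101)"
```

```text
time: 11.9
tool_pos: [0.5584, -0.0861, 0.1045]
tool_rot: [0.004, 0.995, -0.096, 0.003]
contact_force: [-1.2, -7.8, 11.1]
gripper_width: 0.319
grasp_force: 61.4
t 11.9 pos [ 0.5584 -0.0861  0.1045] yaw -101.03 shift cm [ 0.   -0.16 -0.  ] turn -0.0006 tilt [ 0.005 -0.008 -1.   ] F [-1.2 -7.8 11.1] w 0.319 j6 1.48
```

```bash
python3 -m crank '[{"x":0,"y":-0.2,"z":0,"turn":0},{"x":0,"y":-0.2,"z":0,"turn":0}]'; python3 -m crank '[{"x":0,"y":-0.15,"z":0,"turn":0}]'
python3 -m crank '[{"x":0,"y":-0.15,"z":0,"turn":0}]'
```

```text
time: 12.1
tool_pos: [0.559, -0.0833, 0.1045]
tool_rot: [0.005, 0.995, -0.096, 0.003]
contact_force: [-3.4, -14.1, 10.5]
gripper_width: 0.317
grasp_force: 61.4
time: 12.2
tool_pos: [0.559, -0.0831, 0.1045]
tool_rot: [0.007, 0.995, -0.096, 0.002]
contact_force: [-4.6, -17.8, 10.5]
gripper_width: 0.318
grasp_force: 61.3
time: 12.3
tool_pos: [0.5591, -0.0829, 0.1046]
tool_rot: [0.008, 0.995, -0.096, 0.002]
contact_force: [-5.0, -21.5, 11.3]
gripper_width: 0.321
grasp_force: 61.6
```

```bash
python3 -m crank '[{"x":0,"y":0.4,"z":-0.3,"turn":0},{"x":0,"y":0.3,"z":-1,"turn":0},{"x":0,"y":0,"z":-3,"turn":0},{"x":0,"y":0,"z":-4,"turn":0},{"x":0,"y":0,"z":-4,"turn":0}]'
python3 -m crank '[{"x":0,"y":0,"z":-4,"turn":0},{"x":0,"y":0,"z":-4,"turn":0},{"x":-3,"y":0,"z":0,"turn":0},{"x":-4,"y":0,"z":0,"turn":0},{"x":-4,"y":0,"z":0,"turn":0}]'
python3 - <<'E'
from plant import manip
from h import *
goto((.46,.2138,.3),-101)
m=manip.camera_model("wrist");p,d=manip.grab_frame("wrist");np.save("pics/w3.npy",d)
np.savez("pics/w3_cam.npz",mtx=m["mtx"],w=m["world_to_cam"]);cv2.imwrite("pics/w3.png",p[:,:,::-1])
E
```

```text
time: 12.8
tool_pos: [0.5547, -0.0821, 0.2231]
tool_rot: [-0.001, 0.995, -0.096, -0.002]
contact_force: [0.6, 0.1, -2.8]
gripper_width: 0.321
grasp_force: 60.0
time: 13.3
tool_pos: [0.4465, -0.061, 0.3027]
tool_rot: [-0.001, 0.995, -0.096, -0.002]
contact_force: [-0.0, -0.8, -1.6]
gripper_width: 0.324
grasp_force: 60.2
t 13.3 pos [ 0.4465 -0.061   0.3027] yaw -101.04 shift cm [ -3.94 -27.23   0.31] turn -0.0008 tilt [-0.003   0.0014 -1.    ] F [-0.  -0.8 -1.6] w 0.324 j6 1.46
```

View pics/w3.png

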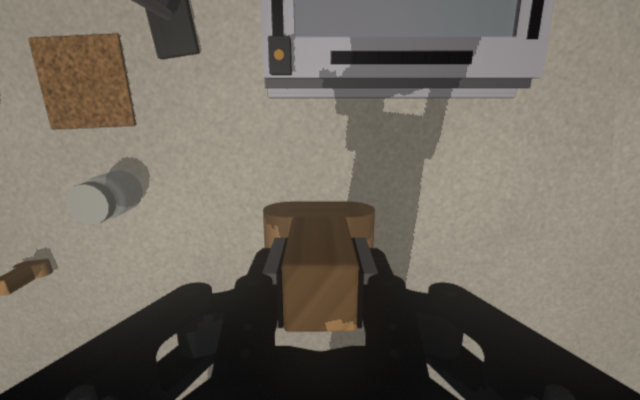

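The beads at (331–472, 57) now show one even edge, and the block is still square in the hand. The mat centre is near (82,81). I'll check the bead heights against the rims by depth.

```bash
python3 - <<'E'
from h import *
M,W=cam("w3");C=cloud(M,W,np.load("pics/w3.npy"))
M2,W2=cam("w2");C2=cloud(M2,W2,np.load("pics/w2.npy"))
for i in range(6):
  u=int(331+(i+.5)*141/6); print(i+1,"bead-rim mm",(1e3*(np.median(C[54:60,u-7:u+7,2])-np.median(np.r_[C[44:48,u-7:u+7,2],C[67:72,u-7:u+7,2]]))).round(2),
   "before",(1e3*(np.median(C2[58:65,int(224+(5.5-i*1)*136/6)-7:int(224+(5.5-i)*136/6)+7,2])-np.median(C2[45:50,int(224+(5.5-i)*136/6)-7:int(224+(5.5-i)*136/6)+7,2]))).round(2))
q=np.array([plane(M,W,u,v,.006) for u,v in((30,37),(119,33),(135,125),(50,129))]);print("mat",q.mean(0),q.round(3))
E
python3 -m crank '[{"x":0,"y":-3,"z":0,"turn":0},{"x":0,"y":-4.5,"z":0,"turn":0},{"x":0,"y":-4.5,"z":0,"turn":0},{"x":0,"y":-4.5,"z":0,"turn":0},{"x":0,"y":-4.5,"z":0,"turn":0}]'
python3 -m crank '[{"x":0,"y":-4,"z":0,"turn":0},{"x":0,"y":-2,"z":0,"turn":0},{"x":3,"y":0,"z":0,"turn":0},{"x":4,"y":0,"z":0,"turn":0},{"x":2,"y":0,"z":0,"turn":0}]'
python3 -c "from h import *;goto((.5958,.2138,.12),-101)"
```

```text
1 bead-rim mm 0.03 before 3.42
2 bead-rim mm 0.24 before 3.23
3 bead-rim mm 0.04 before 3.08
4 bead-rim mm 0.28 before 3.47
5 bead-rim mm 0.17 before 3.53
6 bead-rim mm 0.05 before 3.17
mat [0.59445165 0.21146882 0.006     ] [[0.656 0.256 0.006]
 [0.64  0.148 0.006]
 [0.533 0.166 0.006]
 [0.549 0.276 0.006]]
time: 13.85
tool_pos: [0.4878, 0.1464, 0.3027]
tool_rot: [0.0, 0.995, -0.096, -0.001]
contact_force: [0.2, -0.5, -2.8]
gripper_width: 0.321
grasp_force: 60.1
time: 14.35
tool_pos: [0.5895, 0.1859, 0.3019]
tool_rot: [0.0, 0.995, -0.096, -0.002]
contact_force: [-1.0, 0.8, -1.9]
gripper_width: 0.317
grasp_force: 60.4
t 14.35 pos [0.5895 0.1859 0.3019] yaw -101.05 shift cm [ 0.14 -2.88 18.19] turn -0.0009 tilt [-3.1e-03 -6.0e-04 -1.0e+00] F [-1.   0.8 -1.9] w 0.317 j6 1.95
```

All six beads are flush (they stood about 3.3 mm proud before). Lowering onto the mat.

```bash
python3 -m crank '[{"x":0.1,"y":-1.5,"z":0,"turn":0},{"x":0,"y":-1.3,"z":2,"turn":0},{"x":0,"y":0,"z":4,"turn":0},{"x":0,"y":0,"z":4,"turn":0},{"x":0,"y":0,"z":4,"turn":0}]'
python3 -m crank '[{"x":0,"y":0,"z":4,"turn":0},{"x":0,"y":0,"z":2,"turn":0},{"x":0,"y":0,"z":1,"turn":0},{"x":0,"y":0,"z":0,"turn":0},{"x":0,"y":0,"z":0,"turn":0}]'
python3 -c "from h import *;goto((.595,.2128,.0562),-101)"
```

```text
time: 14.85
tool_pos: [0.5934, 0.2142, 0.1617]
tool_rot: [-0.0, 0.995, -0.096, -0.001]
contact_force: [0.6, -0.4, -2.2]
gripper_width: 0.321
grasp_force: 60.3
time: 15.35
tool_pos: [0.5954, 0.2138, 0.0954]
tool_rot: [-0.0, 0.995, -0.096, 0.001]
contact_force: [-0.4, -0.5, -0.3]
gripper_width: 0.321
grasp_force: 60.3
t 15.35 pos [0.5954 0.2138 0.0954] yaw -101.05 shift cm [-0.03  0.11  3.92] turn -0.0009 tilt [ 1.6e-03  6.0e-04 -1.0e+00] F [-0.4 -0.5 -0.3] w 0.321 j6 1.99
```

```bash
python3 -m crank '[{"x":0,"y":0.05,"z":1.5,"turn":0},{"x":0,"y":0.05,"z":1,"turn":0},{"x":0,"y":0,"z":0.7,"turn":0},{"x":0,"y":0,"z":0.3,"turn":0},{"x":0,"y":0,"z":0,"turn":0}]'
python3 -m crank '[{"x":0,"y":0,"z":0.2,"turn":0},{"x":0,"y":0,"z":0,"turn":0}]'
python3 -c "from h import *;goto((.595,.2128,.0562),-101)"
```

```text
time: 15.85
tool_pos: [0.5941, 0.2122, 0.0581]
tool_rot: [0.0, 0.995, -0.096, -0.001]
contact_force: [-0.9, 0.1, -0.7]
gripper_width: 0.323
grasp_force: 60.4
time: 16.05
tool_pos: [0.5949, 0.2124, 0.0573]
tool_rot: [-0.0, 0.995, -0.096, 0.0]
contact_force: [0.0, -0.3, -1.9]
gripper_width: 0.317
grasp_force: 60.4
t 16.05 pos [0.5949 0.2124 0.0573] yaw -101.07 shift cm [ 0.01 -0.04  0.11] turn -0.0012 tilt [ 5.e-04  1.e-04 -1.e+00] F [ 0.  -0.3 -1.9] w 0.317 j6 1.99
```

```bash
python3 -m crank '[{"x":0,"y":0,"z":0.1,"turn":0},{"x":0,"y":0,"z":0,"turn":0}]'
python3 -m crank '[{"x":0,"y":0,"z":0.1,"turn":0},{"x":0,"y":0,"z":0,"turn":0}]'
```

```text
time: 16.25
tool_pos: [0.5947, 0.2124, 0.0562]
tool_rot: [-0.0, 0.995, -0.096, 0.0]
contact_force: [-0.4, -0.1, -0.4]
gripper_width: 0.321
grasp_force: 60.4
time: 16.45
tool_pos: [0.5949, 0.2124, 0.0559]
tool_rot: [-0.0, 0.995, -0.096, 0.0]
contact_force: [-1.7, 0.2, 2.9]
gripper_width: 0.321
grasp_force: 60.8
```

Contact is made with the mat, so I'll release and retreat.

```bash
python3 -m crank '[{"x":0,"y":0,"z":0,"turn":0},{"x":0,"y":0,"z":0,"turn":0},{"x":0,"y":0,"z":0,"turn":0},{"x":0,"y":0,"z":0,"turn":0},{"x":0,"y":0,"z":0,"turn":0}]' 80
python3 -m crank '[{"x":0,"y":0,"z":-1,"turn":0},{"x":0,"y":0,"z":-2,"turn":0},{"x":0,"y":0,"z":-4,"turn":0},{"x":0,"y":0,"z":-4,"turn":0},{"x":0,"y":0,"z":-4,"turn":0}]'
python3 -m crank '[{"x":0,"y":0,"z":-4,"turn":0},{"x":-4,"y":0,"z":0,"turn":0},{"x":-4,"y":0,"z":0,"turn":0},{"x":-4,"y":0,"z":0,"turn":0},{"x":0,"y":0,"z":0,"turn":0}]'
python3 - <<'E'
from plant import manip
from h import *
m=manip.camera_model("wrist");p,d=manip.grab_frame("wrist");cv2.imwrite("pics/w4.png",p[:,:,::-1])
C=cloud(m["mtx"],m["world_to_cam"],d).reshape(-1,3)
q=C[(abs(C[:,0]-.595)<.05)&(abs(C[:,1]-.213)<.05)]
t=q[(q[:,2]>.084)&(q[:,2]<.1)];print(manip.state()["tool_pos"],t.mean(0),cv2.minAreaRect(t[:,:2].astype(np.float32)),q[:,2].max())
E
```

```text
time: 16.95
tool_pos: [0.5946, 0.2123, 0.0549]
tool_rot: [0.0, 0.995, -0.096, -0.0]
contact_force: [0.3, -0.5, -0.1]
gripper_width: 0.802
grasp_force: 0.0
time: 17.45
tool_pos: [0.5945, 0.2123, 0.2073]
tool_rot: [-0.0, 0.995, -0.096, 0.0]
contact_force: [0.8, 0.6, -0.1]
gripper_width: 0.798
grasp_force: 0.0
time: 17.95
tool_pos: [0.4733, 0.2362, 0.2454]
tool_rot: [-0.0, 0.995, -0.095, -0.0]
contact_force: [-0.5, -0.0, 0.6]
gripper_width: 0.8
grasp_force: 0.0
[0.47532958 0.2358253  0.24582434] [0.59195338 0.21410174 0.09280118] ((0.5926377177238464, 0.21407829225063324), (0.027995113283395767, 0.028631512075662613), 79.1236572265625) 0.09536228452111174
```

View pics/w4.png

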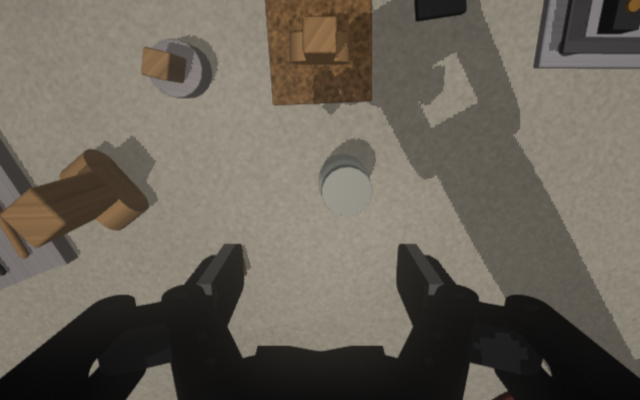

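The block stands upright at (320,38) in the middle of the mat, top at 0.093 m. The jar and weight are undisturbed.

```bash
python3 -c "
from plant import manip
print(manip.job_done())"
```

```text
the job is handed in; nothing more can be done
None
```

The job is handed in: one stroke to the stop seated all six beads to within about 0.3 mm of the rims by depth reading, and the block stands upright and released on the cork mat, about 2 mm off centre.

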